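# Hold the parts chest open

## Robot

A 7-joint arm with a two-finger parallel gripper is mounted at the origin on the work surface. World frame = base frame: x ahead of the robot, y to its left, z up, the work surface at z = 0. Lengths are in m, angles in rad, forces in N, time in s.
With the tool pointing down it reaches from about 0.35 to 0.9 m from the base axis. Payload 8.1 kg.
Tool frame: the origin (TCP) lies on the centre line of the jaws, within the pads' length; the fingertips stand 22 mm ahead of it and the grasp point (between the pads) lies 3 mm ahead of it (finger_overhang is the distance from the TCP to the fingertips, in m); z points along the fingers, y is the direction in which the jaws open and shut (so a half turn about z gives the same grasp; the last joint's range is limited). The gripper opens to 92 mm and grips with 3 to 60 N. Pads are 19 mm wide; open, the fingers measure 130 mm over their backs; the gripper's body (75 mm by 190 mm) begins 47 mm behind the grasp point.
Start: joints at [1.095, 0.434, 0.025, 1.573, -0.012, 1.134, -0.075], TCP at [0.228, -0.582, 0.249] pointing down, gripper open.
Joint ranges: [-2.62, 2.62], [-0.44, 2.09], [-1.27, 1.32], [0.08, 2.57], [-1.32, 4.46], [0.12, 2], [-2.74, 2.74]. Speed limits (rad/s): [2.22, 2.22, 3.01, 3.01, 3.14, 3.14, 3.14].

## Interface

Orientations are given as a unit quaternion [w, x, y, z].
In Python, from bench import * gives the robot as it stands.
- The arm moves only by the tool send_rows, never from a script. Its argument "targets" is text: rows parted by semicolons, each of 7 numbers parted by spaces: the gripper's target within -1 to 1 (shut at 1, half-way at 0, fully open at -1), then the shift along the tool's x, y, z in mm, then the turn, a rotation vector about the tool's x, y, z in rad. A call has 1 to 12 rows; each row is the pose to reach, as a shift and turn from the pose measured when the call began, along the tool's axes at that moment; what a row does not reach only later rows make up. A row lasts 1/8 s, in which the tool goes at most 62.5 mm and 10.7 degrees, less where a joint would pass 70% of its speed; a pose out of reach is approached as far as the arm can. A call with a gripper value outside its range is refused whole. The fingers move at their own pace and stop on an object; "force" is the grip in N (left out, the last holds). Time passes only in rows, so rows that repeat a pose let the fingers close. It gives the time, the measured TCP pose, the force and the opening at its end, in the units of the state.
- get_obs(): the state, without advancing time (a new reading comes with each control period).
- capture(name): name is "side" or "top" or "wrist"; returns a dict with "img" (400x640x3 uint8, red, green, blue), "fovy" (degrees; the focal length in pixels is half the picture's height over the tangent of half this angle, whatever the lens; pixels are square), "cx", "cy" (the principal point, pixels), "k1" (the pictures are not rectified: a ray, as slopes to the right and down, at radius r is drawn at 1 + k1 r^2 times it, then the intrinsics apply), "position" and "attitude" of the camera in the world; the wrist camera has in their place "hand_eye" (4x4, takes a point from camera to tool coordinates, whose origin is the TCP and whose axes are the flange's). Camera axes: x right, y down, z forward; pixel columns grow to the right and rows downward; lengths in m; the calibration is good to about 2 mm. A picture is of the moment at which its call begins: read the wrist's pose just before it. There is no depth.
- sign_off(): hands the job in, once; it reports no verdict.
The state is a dict: "t": time; "qpos": joint angles; "joint_velocities": joint speeds; "tau": joint torques, N m; "position": TCP position; "ee_rot": TCP orientation; "wrist_force": force on the tool from outside, world axes, zero at the start; "torque": the same for the moment, N m; "gripper_width": finger opening in m.
Only numpy, scipy, OpenCV 4.12 (cv2) and the standard library are available. Lean on these libraries where they do the work, as an engineer would, in place of code of your own. Each camera call takes 0.05 s, during which the arm holds its last target.

## Task

The lid of the grey steel parts chest has lost its stay and falls shut by itself. Turn the latch knob on the lid clockwise until it clicks over to its stop, then lift the lid by its bar handle and hold it about 40 degrees open (5 degrees more or less is fine), so that a colleague across the bench can reach in. Finish while still holding the lid there with the gripper, and leave the jar, the small bin and the wrench beside the chest where they are.

Things in the scene. Friction and masses are not known exactly. Their poses are not given: they have to be found in the camera images.
- chest: Grey sheet-steel parts chest fixed to the bench, 250 (x) by 340 (y) by 120 mm high, with a flat 6 mm lid (lid top 126.5 mm above the bench when shut). Origin: centre of its underside; z up. Its x axis points from the hinge side (nearest the robot) to the opening side (away from the robot). Place and yaw vary. Small grips stick out 22 mm from its end walls at 70 mm height.
- lid (a joint): Opening angle of the lid, rad: 0 shut, 0.698 is 40 degrees, stop at 1.3. The lid weighs 0.4 to 0.85 kg, has no spring and almost no friction, and falls shut from any angle when let go. With the latch fastened it cannot be lifted more than about 0.02 rad.
- lid_hinge (a point): Middle of the hinge line, which runs along y of the chest at its edge nearest the robot: 125 mm along -x from the chest's centre, 120.5 mm above the bench. The frame turns with the lid: x along the lid from hinge to opening edge, z outward from the lid. Opening lifts the edge away from the robot up and back towards the robot.
- lid_handle (a point): Middle of the handle: round steel bar, 12 mm diameter, along y of the chest, its axis 40 mm above the lid top, 98 mm free between its end posts. Lid shut: 80 mm along +x, 60 mm along +y of the chest's centre, 166.5 mm above the bench (205 mm along x, 46 mm above the hinge). The bar can turn between fingers as the lid swings. Frame turns with the lid: x to the opening edge, y along the bar.
- latch (a joint): Angle of the latch knob, rad, growing as it turns clockwise seen from above: 0 fastened (stop), 1.3 released (stop). Spring detent: short of 0.65 it springs back to 0 when let go, past 0.65 it snaps on to 1.3 and stays. Takes at most about 0.16 N m.
- latch_grip (a point): Grip point on the latch knob's axis: black disc 48 mm across, 9 mm high, with an upright grip bar 44 mm long, 14 mm wide, its top 44 mm above the lid; this point is 34 mm above the lid top (160.5 mm above the bench), 70 mm along +x and 90 mm along -y of the chest's centre. Fastened, the bar lies along x of the chest; a white line marks its far end. Frame turns with the knob, x along the bar.
- jar: Bystander: closed amber jar with a steel cap, 68 mm across, 95 mm high, standing on the bench. Origin: centre of its underside.
- parts_bin: Bystander: small open grey plastic bin, 100 by 85 by 55 mm, on the bench. Origin: centre of its underside.
- wrench: Bystander: steel wrench 170 mm long, 38 mm wide, 8 mm thick, lying flat on the bench. Origin: middle of its underside, x along it.

How it is judged:
On the way, in this order (a step that is already met when the one before it is completed fails the run):
1. the latch knob is turned past its click, the lid still shut (value of joint latch above 1.1 rad and value of joint lid below 0.08 rad), for 0.2 s.
2. the lid is lifted and held 35 to 45 degrees open (value of joint lid between 0.611 and 0.785 rad and contact force between the fingers and chest above 1 N), for 0.5 s.
At the end, for the whole second after the job is handed in: Through the last second the lid is still (under 0.1 rad/s), 35 to 45 degrees open (0.611 to 0.785 rad), held by the fingers (over 1 N on the chest's lid); the latch knob is released (over 1.1 rad); jar, bin and wrench are within 30 mm of where they started (all of step 2 and velocity of joint lid between -0.1 and 0.1 rad/s and value of joint latch above 1.1 rad and distance of each of jar, parts_bin, wrench from where it was at the start of the episode below 0.03 m); the arm keeps its last pose, push and grip.
It fails at once if a bystander (jar, bin or wrench) is knocked more than 40 mm away or tipped (distance of any of jar, parts_bin, wrench from where it was at the start of the episode above 0.04 m or angle between jar's own z axis and vertical above 0.5 rad).
It also fails if it takes over 56 s, if anything falls off the work surface, if the arm or the gripper's body presses on something with over 40 N, if the wrist force passes 120 N, or if a joint passes its speed limit or range.

## Working session

There is one attempt and no reset: what is moved stays moved. The work goes in short steps, Python scripts to look and compute and a tool call to move; the robot and the scene stay as the last step left them, time stands still between calls to the robot, and variables do not carry over. Pictures are saved under pics/ and viewed, and the job is handed in when it is done.

Besides the shell and the picture viewer there is one more tool, called in YAML: its name, and indented under it one key for each argument. send_rows: Moves the arm, as the interface text tells. Its arguments: {"type":"object","properties":{"targets":{"type":"string"},"force":{"type":"number"}},"required":["targets"]}

```bash
ls; mkdir -p pics; python3 - <<'E'
from bench import *
import cv2,numpy as np
o=get_obs()
for k,v in o.items(): print(k,v)
for n in ["side","top","wrist"]:
    c=capture(n)
    cv2.imwrite(f"pics/{n}0.png",c["img"][:,:,::-1])
    print(n,{k:(v if not hasattr(v,'tolist') else np.round(v,4).tolist()) for k,v in c.items() if k!="img"})
E
```

```text
pics
t 0.0
qpos [ 1.09538357  0.4352155   0.0249706   1.57409254 -0.0116397   1.13399333
 -0.07512186]
joint_velocities [-9.66587032e-04 -1.13927882e-03  1.76408259e-04 -3.89468014e-04
 -3.09488867e-04 -1.29457528e-03 -4.63465623e-05]
tau [-1.70677442e-03 -6.67854953e+01  9.84125398e-01 -3.14468014e+01
 -6.03558705e-02  4.30448726e-02  2.30206979e-04]
position [ 0.22743733 -0.5816388   0.24795131]
ee_rot [-7.56781198e-04  9.82686128e-01  1.85276451e-01 -1.96185725e-04]
wrist_force [-0.62468221 -0.87384797 -0.18711752]
torque [ 0.01785239 -0.01341403  0.01641279]
gripper_width 0.09162173129396362
side {'fovy': 51.75633738736048, 'cx': 319.98967272543325, 'cy': 207.92381975858748, 'k1': -0.05550272209838648, 'position': [0.4048, 0.7679, 0.7343], 'attitude': [0.0429, -0.0873, 0.9018, -0.4211]}
top {'fovy': 48.56873413998509, 'cx': 319.34035109235816, 'cy': 196.15166620320193, 'k1': 0.0009128622327219312, 'position': [0.4741, 0.0341, 1.1869], 'attitude': [-0.0297, 0.7157, -0.6976, 0.0154]}
wrist {'fovy': 69.52356669074396, 'cx': 318.05027287259594, 'cy': 199.11380614570828, 'k1': -0.05144897804200553, 'hand_eye': [[0.0007, -0.9535, -0.3014, 0.082], [1.0, 0.0006, 0.0006, 0.0007], [-0.0004, -0.3014, 0.9535, -0.1352], [0.0, 0.0, 0.0, 1.0]]}
```

View pics/top0.png

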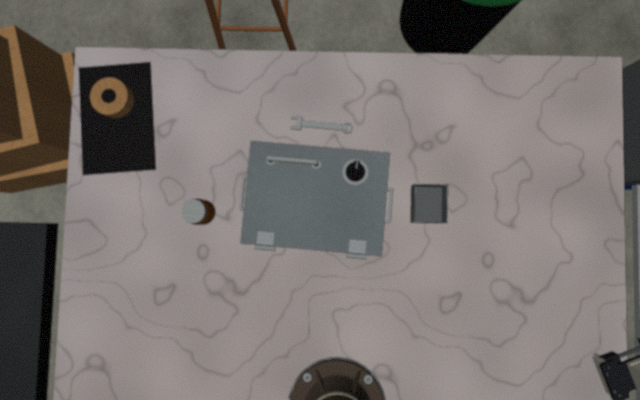

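View pics/side0.png

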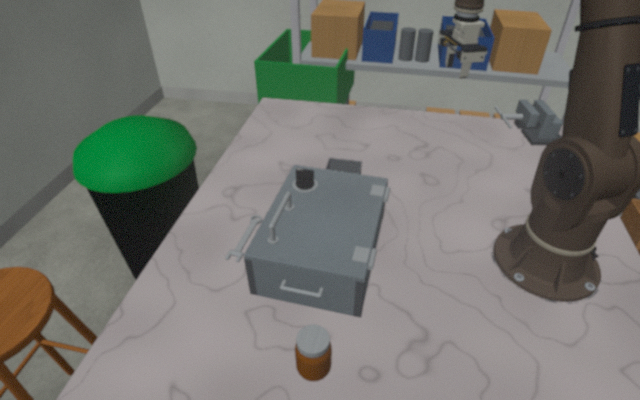

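The top view shows the lid corners at about (250,141), (390,152), (381,256) and (241,243). The handle runs from (270,160) to (317,164) and the knob is at (355,171). The jar is at (198,211), the bin at (429,204) and the wrench spans (292–352,125). I'll fit the chest pose next.

```bash
cat > h.py <<'E'
from bench import *
import cv2,numpy as np
from scipy.spatial.transform import Rotation as R
from scipy.optimize import least_squares
def q(a): a=np.asarray(a); return R.from_quat([a[1],a[2],a[3],a[0]])
def campose(c,o=None):
    if "hand_eye" in c:
        H=np.array(c["hand_eye"]); Rt=q(o["ee_rot"]).as_matrix()
        return Rt@H[:3,:3], Rt@H[:3,3]+np.array(o["position"])
    return q(c["attitude"]).as_matrix(), np.array(c["position"])
def proj(c,P,o=None):
    Rc,p=campose(c,o); v=(np.atleast_2d(P)-p)@Rc
    s=v[:,:2]/v[:,2:]; r2=(s**2).sum(1,keepdims=True); s=s*(1+c["k1"]*r2)
    f=c["img"].shape[0]/2/np.tan(np.radians(c["fovy"])/2)
    return s*f+[c["cx"],c["cy"]]
def ch(pose,L):
    x,y,a=pose; L=np.atleast_2d(L); Rz=R.from_euler('z',a).as_matrix()
    return L@Rz.T+[x,y,0]
E
python3 - <<'E'
from h import *
c=capture("top"); 
im=c["img"][:,:,::-1]; cv2.imwrite("pics/tz.png",cv2.resize(im[120:270,230:400],None,fx=4.6,fy=4,interpolation=cv2.INTER_CUBIC) if 0 else cv2.resize(im[125:270,225:405],None,fx=4,fy=4,interpolation=cv2.INTER_CUBIC))
s=capture("side"); im=s["img"][:,:,::-1]; cv2.imwrite("pics/sz.png",cv2.resize(im[150:320,220:400],None,fx=3.5,fy=3.5,interpolation=cv2.INTER_CUBIC))
L=[[.125,.17,.1265],[.125,-.17,.1265],[-.125,-.17,.1265],[-.125,.17,.1265],[.07,-.09,.1705]]
px=np.array([[250,141],[390,152],[381,256],[241,243],[355,165]])
f=lambda p:(proj(c,ch(p,L))-px)[:4].ravel()
r=least_squares(f,[.55,0,0]); print(r.x, r.fun.round(1)); 
print(proj(c,ch(r.x,L+[[.08,.109,.1665],[.08,.011,.1665],[.07,-.09,.1355]])).round(1))
print(proj(s,ch(r.x,L+[[.08,.109,.1665],[.08,.011,.1665],[.07,-.09,.1355]])).round(1))
E
```

```text
[ 0.53801627  0.06611911 -0.06052519] [-0.1 -0.7  0.2 -0.1  1.1  0.1 -1.2  0.5]
[[249.9 140.3]
 [390.2 151.9]
 [382.1 256.1]
 [239.8 243.5]
 [356.3 169.5]
 [271.1 158.3]
 [313.  161.8]
 [355.3 171.4]]
[[243.  254. ]
 [293.3 163.4]
 [387.8 177.1]
 [364.6 277.7]
 [304.3 169.3]
 [272.5 223.6]
 [287.3 195.1]
 [304.7 181. ]]
```

View pics/tz.png

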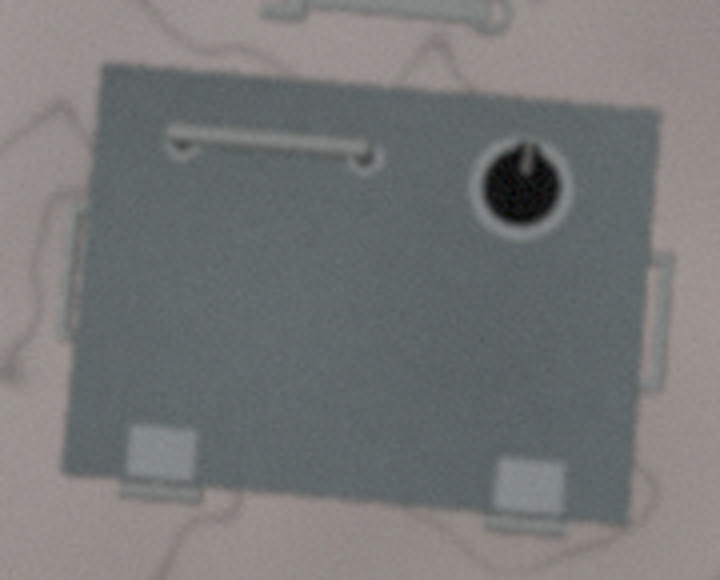

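View pics/sz.png

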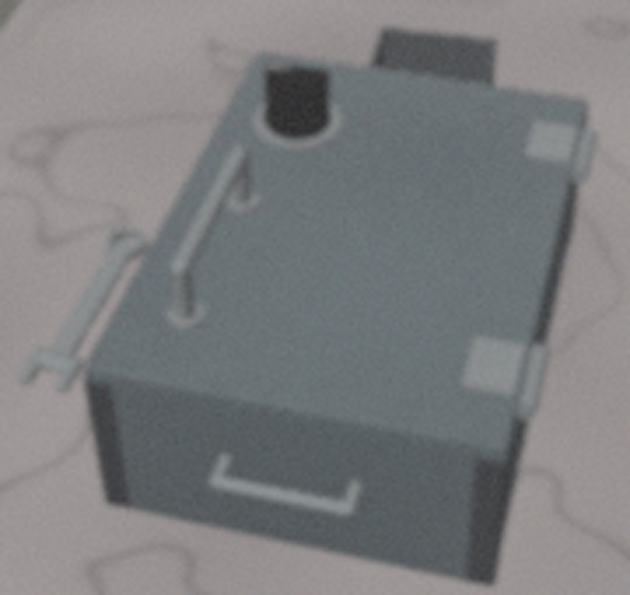

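```bash
cat >> h.py <<'E'
def goal(p,ydir,tilt=0,o=None):
    """shift (mm, tool axes) and rotvec (tool axes) to reach TCP p with tool down, tool y at world angle ydir"""
    o=o or get_obs(); R0=q(o["ee_rot"])
    y=np.array([np.cos(ydir),np.sin(ydir),0]); z=np.array([0,0,-1.]); x=np.cross(y,z)
    R1=R.from_matrix(np.c_[x,y,z])
    return R0.inv().apply(np.array(p)-o["position"])*1000, (R0.inv()*R1).as_rotvec()
E
python3 - <<'E'
from h import *
c=capture("top"); s=capture("side")
L=[[.125,.17,.1265],[.125,-.17,.1265],[-.125,-.17,.1265],[-.125,.17,.1265]]
pt=np.array([[251,141],[390.3,152.5],[382,255.8],[240.8,243.2]])-.3
ps=np.array([[245.7,256.6],[294.9,166],[387.7,178],[365.1,280]])-.3
r=least_squares(lambda p:np.r_[(proj(c,ch(p,L))-pt).ravel(),(proj(s,ch(p,L))-ps).ravel()],[.55,0,0],loss='soft_l1')
print(r.x,r.fun.round(1))
r2=least_squares(lambda p:np.r_[(proj(c,ch(p,L))-pt).ravel()],[.55,0,0]);print(r2.x)
r3=least_squares(lambda p:np.r_[(proj(s,ch(p,L))-ps).ravel()],[.55,0,0]);print(r3.x)
P=ch(r.x,[[.07,-.09,.1605],[.08,.06,.1665]]);print(P)
p=P[0].copy();p[2]=.25
print(goal(p,r.x[2]+np.pi/2))
E
```

```text
[ 0.53729383  0.06707466 -0.05992739] [-1.2 -0.  -0.3 -0.  -0.   0.9 -1.   1.  -2.1 -1.9 -1.2 -2.1  0.6 -0.4
  0.2 -1.6]
[ 0.53845154  0.06559139 -0.0615299 ]
[ 0.53519694  0.07081591 -0.0570188 ]
[[ 0.60177793 -0.02695619  0.1605    ]
 [ 0.62074371  0.12217563  0.1665    ]]
(array([ 550.61929754, -380.71456374,   -1.34388669]), array([-1.48517084e-04, -3.94326199e-04, -2.70902739e+00]))
```

send_rows:
  targets: "-1 45 -32 0 0 0 -0.17;-1 90 -63 0 0 0 -0.34;-1 135 -95 0 0 0 -0.51;-1 180 -127 0 0 0 -0.68;-1 225 -158 0 0 0 -0.85;-1 270 -190 0 0 0 -1.02;-1 315 -221 0 0 0 -1.19;-1 360 -253 0 0 0 -1.36;-1 405 -284 0 0 0 -1.53;-1 450 -315 0 0 0 -1.7;-1 495 -345 0 0 0 -1.87;-1 495 -345 0 0 0 -1.87"

```text
t: 1.85
position: [0.5647, -0.0755, 0.2488]
ee_rot: [-0.0, 0.431, 0.903, 0.002]
wrist_force: [0.1, -0.1, 0.4]
gripper_width: 0.0919
```

```bash
python3 - <<'E'
from h import *
o=get_obs(); print(o["t"],o["qpos"],o["position"],o["wrist_force"]);print(goal([.602,-.027,.25],-.06+np.pi/2))
E
```

```text
1.85 [ 0.45393869  0.40798926 -0.56928546  1.67560321  0.23565291  1.12635833
  0.50073928] [ 0.56470326 -0.07547104  0.24876115] [ 0.05938359 -0.13447511  0.43958422]
(array([14.21051473, 59.48956031, -1.03794299]), array([ 3.52027782e-03, -4.55076625e-04, -8.30302166e-01]))
```

send_rows:
  targets: "-1 4 15 -1 0 0 -0.17;-1 8 30 -1 0 0 -0.34;-1 11 45 -1 0 0 -0.5;-1 14 59 -1 0 0 -0.67;-1 14 59 -1 0.003 0 -0.83;-1 14 59 -1 0.003 0 -0.83;-1 14 59 -1 0.003 0 -0.83"

```text
t: 2.72
position: [0.6015, -0.0283, 0.2499]
ee_rot: [-0.0, 0.033, 0.999, 0.0]
wrist_force: [0.0, 0.2, -0.7]
gripper_width: 0.0916
```

```bash
python3 - <<'E'
from h import *
o=get_obs(); print(o["t"],o["qpos"],o["position"],o["wrist_force"]);print(goal([.602,-.027,.25],-.06+np.pi/2))
c=capture("wrist"); im=c["img"][:,:,::-1].copy(); cv2.imwrite("pics/w1.png",im)
for nm,pose in (("both",(.5373,.0671,-.0599)),("top",(.5385,.0656,-.0615))):
    print(nm,proj(c,ch(pose,[[.07,-.09,.1705],[.07+.022,-.09,.1705],[.07-.022,-.09,.1705],[.125,-.17,.1265],[.08,.011,.1725]]),o).round(1).tolist())
E
```

```text
2.725 [ 0.46207219  0.50539903 -0.75019693  1.58346102  0.36201894  1.19719125
  1.14598594] [ 0.60150086 -0.0283119   0.24989536] [ 0.01381207  0.15295823 -0.74974023]
(array([-0.41239058,  1.34171132, -0.104459  ]), array([ 0.00026801, -0.00043304, -0.00532288]))
both [[320.5, 215.8], [320.6, 240.9], [320.5, 189.2], [240.7, 251.7], [445.6, 227.5]]
top [[318.6, 217.2], [318.7, 242.2], [318.5, 190.6], [239.2, 252.6], [443.5, 229.0]]
```

View pics/w1.png

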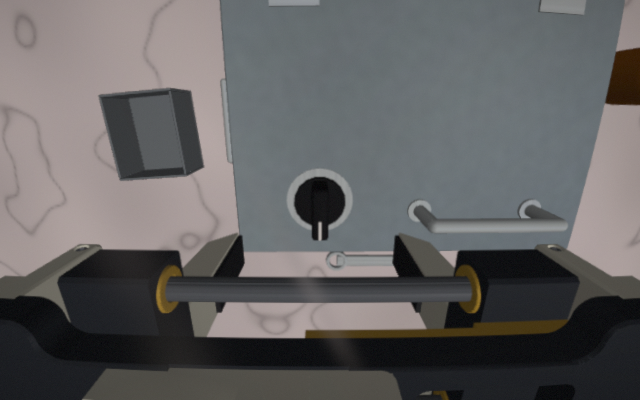

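The wrist view shows the knob bar at (320,180–240) and the lid corner at (239,251), both within about 2 px of the prediction. I'll descend and grip the knob.

send_rows:
  targets: "-1 -0.4 1.3 25 0 0 -0.005;-1 -0.4 1.3 50 0 0 -0.005;-1 -0.4 1.3 72 0 0 -0.005;-1 -0.4 1.3 84 0 0 -0.005;-1 -0.4 1.3 86 0 0 -0.005;1 -0.4 1.3 86 0 0 -0.005;1 -0.4 1.3 86 0 0 -0.005;1 -0.4 1.3 86 0 0 -0.005;1 -0.4 1.3 86 0 0 -0.005;1 -0.4 1.3 86 0 0 -0.005;1 -0.4 1.3 86 0 0 -0.005"
  force: 25

```text
t: 4.15
position: [0.602, -0.0268, 0.164]
ee_rot: [-0.0, 0.03, 1.0, 0.0]
wrist_force: [0.2, 0.5, -0.3]
gripper_width: 0.0365
```

```bash
python3 - <<'E'
from h import *
o=get_obs(); print(o["t"],o["qpos"],o["position"],o["wrist_force"],o["torque"],o["gripper_width"]);print(goal([.602,-.027,.1635],-.06+np.pi/2))
c=capture("wrist"); im=c["img"][:,:,::-1].copy(); cv2.imwrite("pics/w2.png",im)
E
```

```text
4.15 [ 0.43438474  0.58494566 -0.71387409  1.68692109  0.43379624  1.03439366
  1.08778623] [ 0.60203584 -0.02684785  0.16398745] [ 0.21108655  0.45547168 -0.32966806] [ 0.10343795 -0.1576185  -0.01247139] 0.036488978987128926
(array([ 0.02664235, -0.15411413,  0.48741883]), array([ 0.00021729, -0.00021638,  0.00062561]))
```

View pics/w2.png

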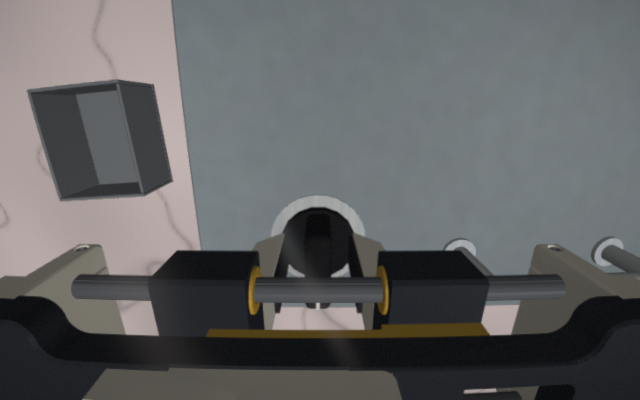

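The fingers sit either side of the knob bar at (318,240) and are still closing. I'll wait for them.

send_rows:
  targets: "1 0 0 0 0 0 0;1 0 0 0 0 0 0;1 0 0 0 0 0 0;1 0 0 0 0 0 0"

```text
t: 4.7
position: [0.6019, -0.0271, 0.1639]
ee_rot: [-0.0, 0.03, 1.0, -0.0]
wrist_force: [0.6, -1.9, 0.6]
gripper_width: 0.0137
```

send_rows:
  targets: "1 0 0 0 0 0 0.13;1 0 0 0 0 0 0.26;1 0 0 0 0 0 0.39;1 0 0 0 0 0 0.52;1 0 0 0 0 0 0.65;1 0 0 0 0 0 0.78;1 0 0 0 0 0 0.91;1 0 0 0 0 0 1.04;1 0 0 0 0 0 1.17;1 0 0 0 0 0 1.28;1 0 0 0 0 0 1.29;1 0 0 0 0 0 1.29"

```text
t: 6.2
position: [0.6024, -0.0268, 0.164]
ee_rot: [0.0, 0.624, 0.782, 0.0]
wrist_force: [0.1, 0.8, -0.6]
gripper_width: 0.0137
```

```bash
python3 - <<'E'
from h import *
o=get_obs(); print(o["t"],o["qpos"],o["position"],o["wrist_force"],o["torque"],o["gripper_width"]);print(goal([.602,-.027,.1635],-.06+np.pi/2-1.3))
E
```

```text
6.2 [ 0.23125991  0.51443864 -0.39698175  1.70444903  0.23256799  0.96899745
 -0.02833957] [ 0.60237249 -0.02677748  0.16400548] [ 0.08967286  0.80792897 -0.63308426] [ 0.3761551  -0.41612017 -0.15916475] 0.013662160204882513
(array([-0.13450513, -0.41278388,  0.50526286]), array([ 0.0004591 , -0.00021715,  0.01276879]))
```

Turned 1.29 rad. I'll open the gripper, rise, and check the knob.

send_rows:
  targets: "-1 0 0 0 0 0 0;-1 0 0 0 0 0 0;-1 0 0 0 0 0 0;-1 0 0 0 0 0 0;-1 0 0 0 0 0 0;-1 0 0 -15 0 0 0;-1 0 0 -40 0 0 0;-1 0 0 -65 0 0 0;-1 0 0 -86 0 0 0;-1 0 0 -86 0 0 0;-1 0 0 -86 0 0 0"

```text
t: 7.58
position: [0.6021, -0.0268, 0.2499]
ee_rot: [0.0, 0.624, 0.782, 0.0]
wrist_force: [0.1, 0.5, -0.0]
gripper_width: 0.0919
```

```bash
python3 - <<'E'
from h import *
o=get_obs(); print(o["t"],o["position"],o["wrist_force"],o["gripper_width"])
c=capture("wrist"); im=c["img"][:,:,::-1].copy(); cv2.imwrite("pics/w3.png",im)
print(goal([.6207,.1222,.25],-.06))
E
```

```text
7.575 [ 0.60208388 -0.02683175  0.24986563] [ 0.10260856  0.51258897 -0.03241656] 0.09187043120177647
(array([141.19727216,  51.39063792,  -0.53756275]), array([-0.00059175, -0.00029419,  0.28355547]))
```

View pics/w3.png

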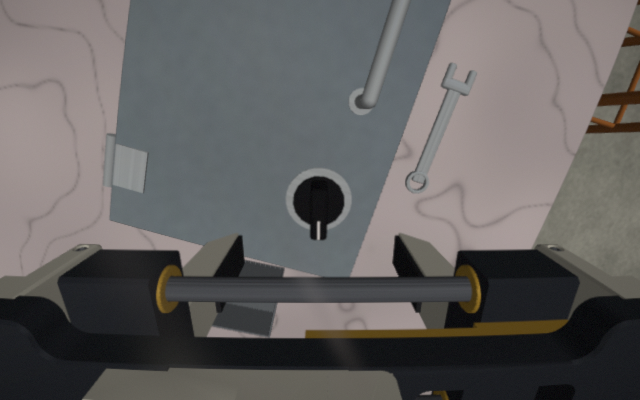

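The white mark at (318,230) still lines up with the tool, so the knob stayed at about 1.3 rad. Next I'll move above the handle.

send_rows:
  targets: "-1 24 9 0 0 0 0.05;-1 60 22 0 0 0 0.1;-1 95 35 0 0 0 0.2;-1 125 46 0 0 0 0.28;-1 141 51.4 -0.5 0 0 0.284;-1 141 51.4 -0.5 0 0 0.284;-1 141 51.4 -0.5 0 0 0.284"

```text
t: 8.5
position: [0.6209, 0.1201, 0.2497]
ee_rot: [0.0, 0.728, 0.685, -0.001]
wrist_force: [0.2, 0.6, -0.2]
gripper_width: 0.0919
```

```bash
python3 - <<'E'
from h import *
o=get_obs(); print(o["t"],o["qpos"],o["position"],o["wrist_force"],o["gripper_width"])
c=capture("wrist"); im=c["img"][:,:,::-1].copy(); cv2.imwrite("pics/w4.png",im)
print(proj(c,ch((.5373,.0671,-.0599),[[.08,.109,.1665],[.08,.06,.1665],[.08,.011,.1665],[.07,-.09,.1705]]),o).round(1))
print(goal([.6207,.1222,.1685],-.06))
E
```

```text
8.5 [-0.02840889  0.47824558 -0.37101423  1.52611911  0.18265264  1.17280103
 -0.49385225] [0.62085427 0.12005209 0.24966592] [ 0.19304719  0.63513946 -0.18595788] 0.09185892783930898
[[317.2 149.9]
 [317.3 211. ]
 [317.4 264.6]
 [307.2 358.3]]
(array([ 2.35598217, -0.27032048, 81.24394986]), array([-0.00085078,  0.00098488, -0.00187898]))
```

View pics/w4.png

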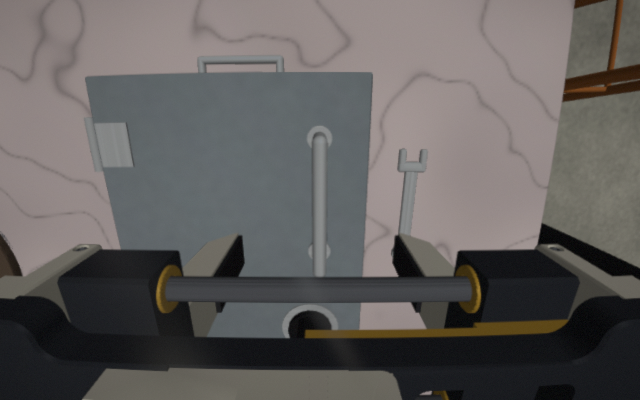

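The handle bar is at column 319, rows 138–275, against a predicted 317. It lies between the fingers, so I'll descend and grip.

send_rows:
  targets: "-1 2.3 0.5 25 0 0 0;-1 2.3 0.5 50 0 0 0;-1 2.3 0.5 70 0 0 0;-1 2.3 0.5 80 0 0 0;1 2.3 0.5 80 0 0 0;1 2.3 0.5 80 0 0 0;1 2.3 0.5 80 0 0 0;1 2.3 0.5 80 0 0 0;1 2.3 0.5 80 0 0 0;1 2.3 0.5 80 0 0 0;1 2.3 0.5 80 0 0 0;1 2.3 0.5 80 0 0 0"
  force: 45

```text
t: 10.05
position: [0.6214, 0.1221, 0.1697]
ee_rot: [0.0, 0.729, 0.685, -0.001]
wrist_force: [-0.0, -0.1, -0.3]
gripper_width: 0.0167
```

send_rows:
  targets: "1 0 0 0 0 0 0;1 0 0 0 0 0 0;1 0 0 0 0 0 0"

```text
t: 10.42
position: [0.6218, 0.1221, 0.1697]
ee_rot: [0.0, 0.729, 0.685, -0.0]
wrist_force: [2.4, 0.0, -2.0]
gripper_width: 0.0107
```

```bash
python3 - <<'E'
from h import *
o=get_obs(); print(o["t"],o["qpos"],o["position"],o["wrist_force"],o["torque"],o["gripper_width"])
R0=q(o["ee_rot"]); u=np.array([np.cos(-.06),np.sin(-.06),0])
for d in range(5,42,5):
    a=np.radians(d); dx=.205*np.cos(a)-.046*np.sin(a)-.205; dz=.205*np.sin(a)+.046*np.cos(a)-.046
    print(d,R0.inv().apply(u*dx+[0,0,dz]).round(4)*1000)
E
```

```text
10.425 [-0.03959689  0.54882457 -0.35854872  1.6200204   0.21830569  1.01299447
 -0.52804651] [0.62179187 0.12205287 0.1697371 ] [ 2.40114902  0.01368718 -1.96394184] [-0.0044302  -0.68352528  0.02994732] 0.010726154229219518
5 [ -0.   -4.8 -17.7]
10 [ -0.1 -11.1 -34.9]
15 [ -0.1 -18.9 -51.5]
20 [ -0.1 -28.1 -67.3]
25 [ -0.1 -38.7 -82.3]
30 [ -0.2 -50.5 -96.3]
35 [  -0.2  -63.5 -109.2]
40 [  -0.3  -77.6 -121. ]
```

send_rows:
  targets: "1 0 -2.3 -9;1 0 0 0 0 0 0"

```text
invalid input
```

send_rows:
  targets: "1 0 -2.2 -9 0 0 0;1 0 -4.8 -17.7 0 0 0;1 0 -7.8 -26.4 0 0 0;1 0 -11.1 -34.9 0 0 0;1 0 -14.8 -43.3 0 0 0;1 0 -18.9 -51.5 0 0 0;1 0 -18.9 -51.5 0 0 0"

```text
t: 11.3
position: [0.603, 0.1233, 0.2222]
ee_rot: [0.001, 0.729, 0.685, 0.0]
wrist_force: [5.9, 0.0, -4.0]
gripper_width: 0.0104
```

```bash
python3 - <<'E'
from h import *
o=get_obs(); print(o["t"],o["position"],o["wrist_force"],o["torque"],o["gripper_width"])
c=capture("side"); cv2.imwrite("pics/s5.png",c["img"][:,:,::-1])
E
```

```text
11.3 [0.60297875 0.12326598 0.22220553] [ 5.91688110e+00  4.51283025e-03 -3.97919435e+00] [ 0.10682474 -1.41871772 -0.03083474] 0.010375364984945892
```

View pics/s5.png

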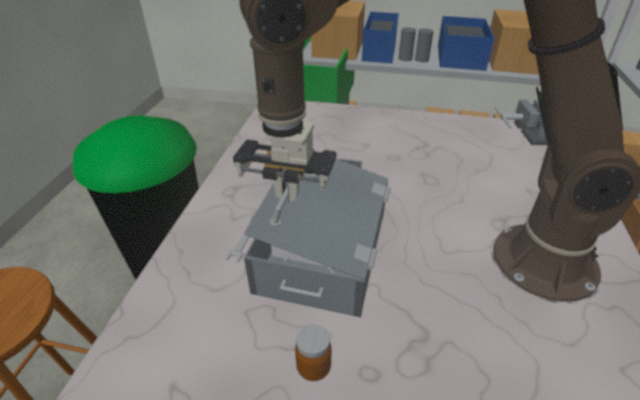

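The lid follows the gripper at about 15° and the bar is still between the fingers. I'll continue to 40°.

send_rows:
  targets: "1 0 -4.5 -8 0 0 0;1 0 -9.2 -15.8 0 0 0;1 0 -14.4 -23.4 0 0 0;1 0 -19.8 -30.8 0 0 0;1 0 -25.6 -38 0 0 0;1 0 -31.6 -44.8 0 0 0;1 0 -38 -51.4 0 0 0;1 0 -44.6 -57.7 0 0 0;1 0 -51.5 -63.7 0 0 0;1 0 -58.7 -69 0 0 0;1 0 -58.7 -69 0 0 0;1 0 -58.7 -69 0 0 0"

```text
t: 12.85
position: [0.5466, 0.1268, 0.2923]
ee_rot: [0.002, 0.729, 0.685, 0.002]
wrist_force: [9.0, -1.5, 2.6]
gripper_width: 0.0103
```

```bash
python3 - <<'E'
from h import *
o=get_obs(); print(o["t"],o["position"],o["wrist_force"],o["torque"],o["gripper_width"])
pose=(.5373,.0671,-.0599)
hp=o["position"]+q(o["ee_rot"]).apply([0,0,.003]); Hg=ch(pose,[[-.125,.06,.1205]])[0]
d=hp-Hg; u=np.array([np.cos(-.06),np.sin(-.06)])
print("r",np.hypot(d[:2]@u,d[2]),"ang",np.degrees(np.arctan2(d[2],d[:2]@u)-np.arctan2(.046,.205)))
for n in("side","top"):
    c=capture(n); im=c["img"][:,:,::-1].copy()
    for a,col in((35,(0,0,255)),(40,(0,255,0)),(45,(255,0,0))):
        a=np.radians(a); l=.250; pts=[[-.125+l*np.cos(a)-.006*np.sin(a),y,.1205+l*np.sin(a)+.006*np.cos(a)] for y in(.17,-.17)]
        p=proj(c,ch(pose,pts)); print(n,p.round(1).tolist())
        for k in p: cv2.circle(im,tuple(int(round(v)) for v in k),2,col,-1)
    cv2.imwrite(f"pics/{n}6.png",im)
    cr=im[110:320,210:400]; cv2.imwrite(f"pics/{n}6z.png",cv2.resize(cr,None,fx=2.8,fy=2.8,interpolation=cv2.INTER_CUBIC))
E
```

```text
12.85 [0.54663149 0.12679577 0.29225459] [ 8.96867822 -1.49326129  2.61296074] [-0.20070716 -2.33038741 -0.04745498] 0.01031207202609831
r 0.2134858512441486 ang 39.58254046774625
side [[258.7, 204.0], [310.1, 116.9]]
side [[265.1, 197.7], [315.5, 111.1]]
side [[272.5, 191.9], [321.7, 105.7]]
top [[235.3, 150.7], [397.5, 164.1]]
top [[232.9, 155.9], [398.3, 169.7]]
top [[230.5, 162.1], [398.9, 176.2]]
```

View pics/side6z.png

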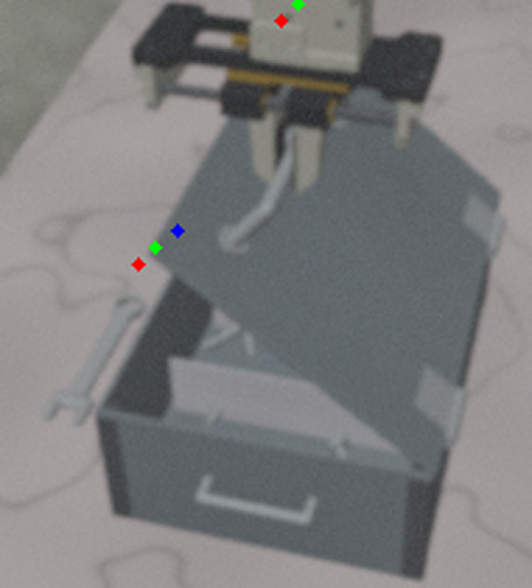

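View pics/top6.png

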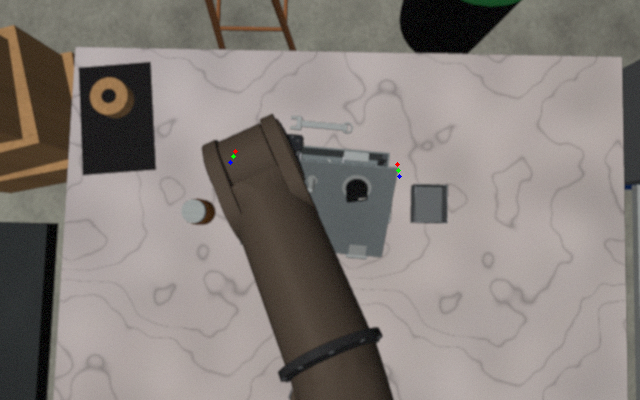

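The visible lid corner is at (155,252) in the side crop, on the green 40° mark. The bystanders are unmoved. I'll hold for 1 s and check for creep.

send_rows:
  targets: "1 0 0 0 0 0 0;1 0 0 0 0 0 0;1 0 0 0 0 0 0;1 0 0 0 0 0 0;1 0 0 0 0 0 0;1 0 0 0 0 0 0;1 0 0 0 0 0 0;1 0 0 0 0 0 0"

```text
t: 13.95
position: [0.5468, 0.1268, 0.2922]
ee_rot: [0.002, 0.729, 0.684, 0.002]
wrist_force: [5.3, 0.8, -2.6]
gripper_width: 0.0109
```

```bash
python3 - <<'E'
from h import *
o=get_obs(); print(o["t"],o["position"],o["wrist_force"],np.abs(o["joint_velocities"]).max(),o["gripper_width"])
im=capture("top")["img"]; im0=cv2.imread("pics/top0.png")[:,:,::-1]
d=cv2.absdiff(im,im0).max(2)
for n,(x0,x1,y0,y1) in dict(jar=(175,200,195,228),bin=(405,455,178,228),wrench=(305,360,112,138)).items(): print(n,(d[y0:y1,x0:x1]>40).sum())
c=capture("side"); cv2.imwrite("pics/s7.png",cv2.resize(c["img"][110:320,210:400,::-1],None,fx=2.8,fy=2.8))
E
```

```text
13.95 [0.54682582 0.12675536 0.29220754] [ 5.3412089   0.82591073 -2.62828248] 0.001158646281291617 0.010890912911661756
jar 0
bin 0
wrench 0
```

View pics/s7.png

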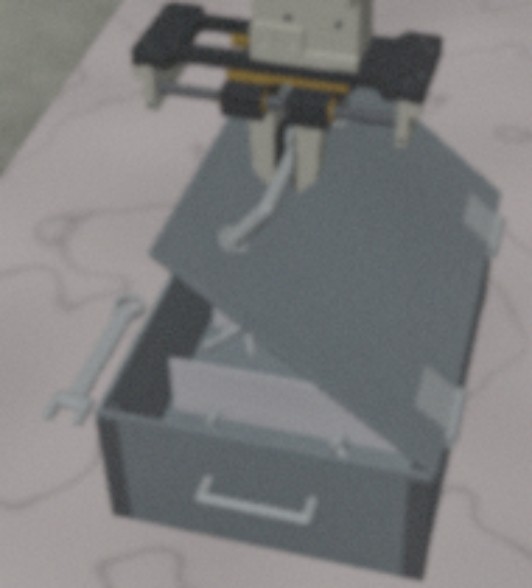

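The lid is steady: its corner is still at (152,255) and the bar is between the fingers.

```bash
python3 -c "
from bench import *
print(sign_off())"
```

```text
the job is handed in; nothing more can be done
None
```

I turned the latch knob about 1.3 rad clockwise to its stop, then lifted the lid by its bar handle to about 40°. I handed the job in at about 14 s with the gripper still holding it there.

- **Lid angle:** the arm's pose gives 39.6°, and the lid corner in the side picture sits on the projected 40° mark. After a 1 s hold the arm had moved only about 0.2 mm.
- **Latch:** the white mark stayed in line with the tool after I let go of the knob, and the lid then lifted freely. I did not measure the knob angle again at the end.
- **Bystanders:** the top picture shows no change at the jar (its outer half only, the arm being close to the rest), the bin or the wrench.
- **Small disagreements:** the chest position from the side camera differs from the top camera's by about 3 mm along x and 5 mm along y. The gripper reads 10.9 mm on the 12 mm bar. Neither affected the grasp.

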